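# Close a sprung split mold on its dowels and hold it shut

## Task

Take the longer of the two steel rods out of the black rack and stand it upright, fully home, in the empty socket of the fixed lower mold half, then let go of it. Then lift the loose upper mold half by its rib, lower it over both dowels (small bore over the rod, large bore over the thick fixed dowel) and press it down against the spring pins until the two faces meet. Finish while still holding it pressed shut, since the springs open it again if you let go, and leave the other things on the bench where they are.

Things in the scene. Friction and masses are not known exactly. Their poses are not given: they have to be found in the camera images.
- lower_half: Lower mold half, fixed: aluminium block 90 (x) x 165 (y) mm on a dark flange 120 x 190 x 10 mm; flat top face 40 mm above the bench. Origin at the centre of the underside, z up, y along its length. A fixed dowel stands at the -y end, an empty socket is at the +y end, 116 mm apart on the centre line. Four spring pins (8 mm thick, at x = +-22, y = +-33 mm) stick out 6 mm from the face.
- socket (a point): Centre of the mouth of the empty round socket in the lower half's top face (58 mm from the block's centre towards +y): 11.5 mm wide, 25 mm deep, flat-bottomed, chamfered 2 mm. Axes as the lower half's.
- dowel (a point): Foot of the fixed steel dowel, on the lower half's top face, 58 mm from the centre towards -y. The dowel is 14 mm thick and 30 mm tall above the face, tapered over its last 6 mm. Axes as the lower half's.
- lifter (a joint): How far the four spring pins are pushed down (m): 0 = fully out (6 mm above the face), 0.006 = level with the face, the mold then being shut. They move together; pushing starts at about 6 N and takes about 12 N in all at 6 mm. The upper half's weight alone does not press them in.
- upper_half: Loose upper mold half, grey plastic, 0.25 to 0.4 kg: slab 60 (x) x 150 (y) x 20 (z) mm with a grip rib in the middle of its top. Origin at the centre of the underside, z up, y along its length. Two bores go right through, 116 mm apart on the centre line. It starts flat on the bench, right way up; in the shut mold its underside lies on the lower half's face and its axes agree with the lower half's.
- small_bore (a point): Centre of the small bore (12 mm wide, chamfered 2.5 mm) at the upper half's underside, at its y = +58 mm.
- large_bore (a point): Centre of the large bore (16 mm wide, chamfered 2.5 mm) at the upper half's underside, at its y = -58 mm.
- rib (a point): A point in the upper half's grip rib, 45 mm above the slab's underside, over its centre. The rib is 30 (x) x 60 (y) mm and reaches from 20 to 60 mm above the underside; grip it across its 30 mm thickness (along x).
- guide_rod: The longer steel rod, diameter 10 mm, 75 mm long, 45 g, standing in one of the rack's two holes and sticking out 55 mm. Origin at the centre of its lower end, z along the rod; the upper end is tapered over 5 mm. Stood in the socket it sticks out 50 mm.
- rod_rack: Black rod rack fixed to the bench, a block 50 (x) x 120 (y) x 30 (z) mm with two holes 20 mm deep and 11.5 mm wide at y = +-35 mm. Origin at the centre of its underside.
- short_rod: The shorter steel rod, diameter 10 mm, 45 mm long, in the rack's other hole, sticking out 25 mm; leave it there. Origin at the centre of its lower end.
- jar: Bystander: amber glass jar, 52 mm wide, 70 mm tall; leave alone. Origin at the centre of its underside.
- lattice_pad: Bystander: grey specimen pad 50 x 70 x 10 mm; leave alone. Origin at the centre of its underside.
- driver: Bystander: screwdriver with a black handle, lying on the bench; leave alone. Origin under its middle.
Things that resemble listed ones, but are neither listed nor needed, are in the scene too. What is shaped like the lower_half but red or yellow is not meant. Several things have the shape of the upper_half; the one meant has the colours described above.

How it is judged:
By the outcome, as a careful person would: the job done as asked, in the order asked, and still so for the second after the job is handed in, while the arm keeps its last pose, push and grip.
It also fails if it takes over 58 s, if anything falls off the work surface, if the arm or the gripper's body presses on something with over 40 N, if the wrist force passes 120 N, or if a joint passes its speed limit or range.

## Robot

A 6-joint arm with a two-finger parallel gripper is mounted at the origin on the work surface. World frame = base frame: x ahead of the robot, y to its left, z up, the work surface at z = 0. Lengths are in m, angles in degrees, forces in N, time in s.
With the tool pointing down it reaches from about 0.375 to 0.9 m from the base axis. Payload 3.1 kg.
Tool frame: the origin (TCP) lies at the very end of the fingers, on their centre line; the grasp point (between the pads) lies 19 mm behind it; z points along the fingers, y is the direction in which the jaws open and shut (so a half turn about z gives the same grasp; the last joint's range is limited). The gripper opens to 87 mm and grips with 3 to 60 N. Pads are 19 mm wide; open, the fingers measure 117 mm over their backs; the gripper's body (75 mm by 190 mm) begins 51 mm behind the grasp point.
Start: joints at [63.169, 30.224, 82.088, -0, 67.689, -10.227], TCP at [0.179, 0.599, 0.223] pointing down, gripper open.
Joint ranges: [-176.69, 176.69], [-43.24, 126.21], [12.49, 139.97], [-82, 262], [0, 151.66], [-163.58, 163.58]. Speed limits (degrees/s): [159.86, 159.86, 180, 180, 180, 180].

## Interface

Orientations are given as a 3x3 rotation matrix whose columns are the frame's x, y, z axes.
In Python, from rig import read_state, capture, hand_in gives the robot as it stands. The module is installed in compiled form; this text tells all that it offers.
- The arm moves only by the tool send_rows, never from a script. Its argument "moves" is one flat list of numbers, 7 for each row, row after row: the turn, a rotation vector about the world's x, y, z in degrees, then the shift along the world's x, y, z in cm, then the gripper's target within -1 to 1 (fully open at 1, half-way at 0, shut at -1). In form: [rx, ry, rz, tx, ty, tz, hand, rx, ry, rz, tx, ty, tz, hand, ...]. A call has 1 to 20 rows; each row shifts and turns the commanded pose from where the row before left it; what a row does not reach is not made up. A row lasts 1/10 s, in which the tool goes at most 50 mm and 8.59 degrees, less where a joint would pass 70% of its speed; a pose out of reach is approached as far as the arm can. A call with a gripper value outside its range is refused whole. The fingers move at their own pace and stop on an object; the grip force is fixed at half the most. Time passes only in rows, so rows that do not move let the fingers close. It gives the time, the measured TCP pose, the force and the opening at its end, in the units of the state.
- read_state(): the state, without advancing time (a new reading comes with each control period).
- capture(name): name is "scene" or "top"; returns a dict with "pixels" (480x640x3 uint8, red, green, blue), "vertical_fov" (degrees; the focal length in pixels is half the picture's height over the tangent of half this angle, whatever the lens; pixels are square), "cx", "cy" (the principal point, pixels), "dist" ([k1, k2, p1, p2, k3] as OpenCV has them; the pictures are not rectified), "rvec" (rotation vector, rad) and "tvec" (3), from world to camera coordinates, as OpenCV has them. Camera axes: x right, y down, z forward; pixel columns grow to the right and rows downward; lengths in m; the calibration is good to about 2 mm. A picture is of the moment at which its call begins. There is no depth.
- hand_in(): hands the job in, once; it reports no verdict.
The state is a dict: "time_s": time; "joint_positions": joint angles; "qvel": joint speeds; "tau": joint torques, N m; "position": TCP position; "tcp_rot": TCP orientation; "force": force on the tool from outside, world axes, zero at the start; "moment": the same for the moment, N m; "opening": opening from 0.0 (shut) to 1.0 (fully open).
Only numpy, scipy, OpenCV 4.12 (cv2) and the standard library are available. Lean on these libraries where they do the work, as an engineer would, in place of code of your own. Each camera call takes 0.05 s, during which the arm holds its last target.

## Working session

There is one attempt and no reset: what is moved stays moved. The work goes in short steps, Python scripts to look and compute and a tool call to move; the robot and the scene stay as the last step left them, time stands still between calls to the robot, and variables do not carry over. Pictures are saved under pics/ and viewed, and the job is handed in when it is done.

Besides the shell and the picture viewer there is one more tool, called after ">>>" as name(argument=value, ...) on one line, values as JSON. send_rows: Moves the arm, as the interface text tells. Its arguments: {"type":"object","properties":{"moves":{"type":"array","items":{"type":"number"}}},"required":["moves"]}

```bash
mkdir -p pics; cat > h.py <<'E'
import numpy as np, cv2, pickle
from rig import read_state, capture, hand_in
def grab(n,tag):
    c=capture(n); pickle.dump(c,open(f'pics/{tag}.pkl','wb')); cv2.imwrite(f'pics/{tag}.png',c['pixels'][:,:,::-1]); return c
def load(tag): return pickle.load(open(f'pics/{tag}.pkl','rb'))
def K(c):
    h=c['pixels'].shape[0]; f=h/2/np.tan(np.radians(c['vertical_fov'])/2)
    return np.array([[f,0,c['cx']],[0,f,c['cy']],[0,0,1.]])
def ray(c,uv):
    p=cv2.undistortPoints(np.array([[uv]],float),K(c),np.array(c['dist'],float)).ravel()
    R,_=cv2.Rodrigues(np.array(c['rvec'],float)); t=np.array(c['tvec'],float).ravel()
    return -R.T@t, R.T@np.array([p[0],p[1],1])
def atz(c,uv,z):
    o,d=ray(c,uv); return o+d*(z-o[2])/d[2]
def proj(c,P):
    return cv2.projectPoints(np.array(P,float).reshape(-1,3),np.array(c['rvec'],float),np.array(c['tvec'],float),K(c),np.array(c['dist'],float))[0].reshape(-1,2)
def tri(obs):
    A=np.zeros((3,3));b=np.zeros(3)
    for c,uv in obs:
        o,d=ray(c,uv); d=d/np.linalg.norm(d); M=np.eye(3)-np.outer(d,d); A+=M;b+=M@o
    return np.linalg.solve(A,b)
def crop(tag,x0,y0,w,h,s,name):
    im=cv2.imread(f'pics/{tag}.png')[y0:y0+h,x0:x0+w]; cv2.imwrite(f'pics/{name}.png',cv2.resize(im,None,fx=s,fy=s,interpolation=cv2.INTER_CUBIC))
E
python3 - <<'E'
from h import *
for n in('scene','top'):
    c=grab(n,n+'0'); print(n,c['vertical_fov'],c['dist'],ray(c,(320,240)))
s=read_state(); print(s['time_s'],s['position'],s['tcp_rot'],s['opening'],s['force'])
E
```

```text
scene 52.64844751399829 [-0.03272718  0.          0.          0.          0.        ] (array([0.90067504, 0.63296064, 0.7209376 ]), array([-0.3755505 , -0.65571866, -0.65500685]))
top 47.38442640068108 [-0.10786669  0.          0.          0.          0.        ] (array([ 0.3455701 , -0.05399516,  1.51146956]), array([ 0.12558592,  0.00528267, -0.99208562]))
0.1 [0.17827403 0.59833868 0.22164462] [[-9.58303041e-01  2.85752564e-01 -8.67948527e-04]
 [ 2.85753698e-01  9.58301449e-01 -1.77694481e-03]
 [ 3.23989794e-04 -1.95087112e-03 -9.99998045e-01]] 1.0040805917649465 [ 0.29790129  0.41672521 -0.3775071 ]
```

View pics/scene0.png

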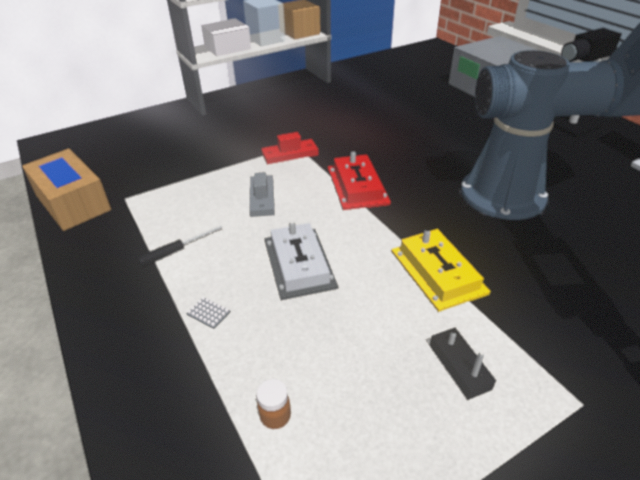

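View pics/top0.png

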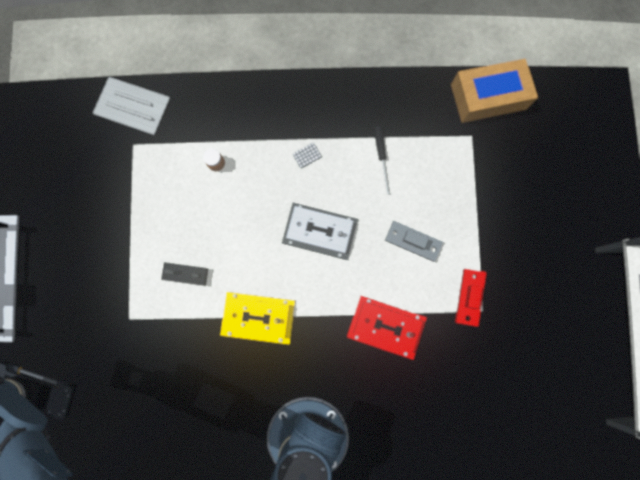

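The scene view shows the aluminium lower half at about (300,258), the grey upper half at (262,193) and the black rack at (462,362), with the longer rod at its near end at (478,365). The top view shows the same three at (320,230), (415,240) and (187,273). Next I'll take enlarged crops.

```bash
python3 - <<'E'
from h import *
crop('scene0',250,210,100,100,8,'a1'); crop('scene0',240,160,50,60,10,'a2'); crop('scene0',420,320,90,90,6,'a3')
crop('top0',275,195,90,70,8,'b1'); crop('top0',378,210,75,60,10,'b2'); crop('top0',155,255,65,40,10,'b3')
E
```

```text
(no output)
```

View pics/a1.png

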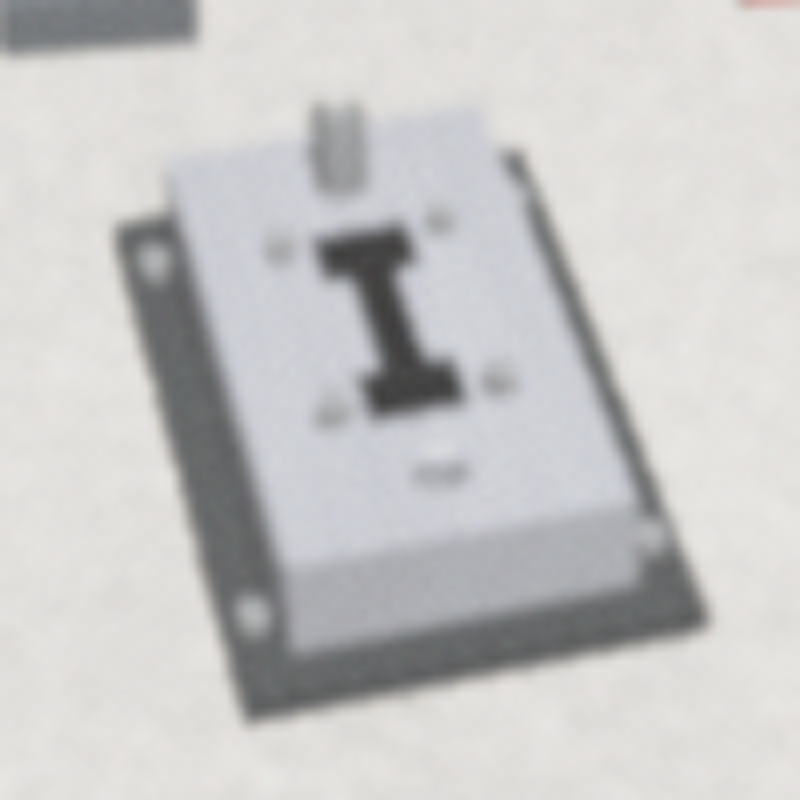

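View pics/a2.png

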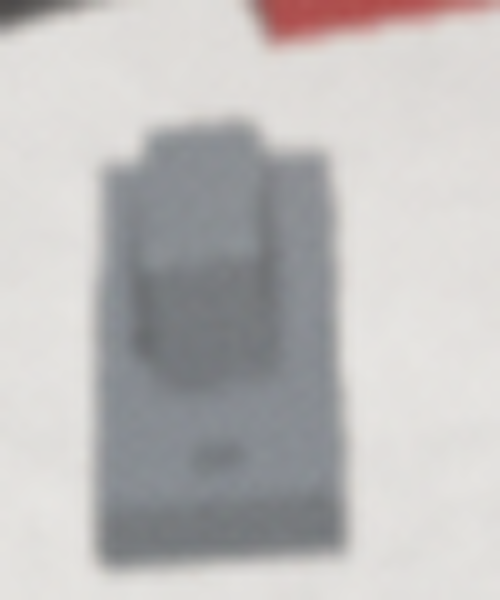

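View pics/a3.png

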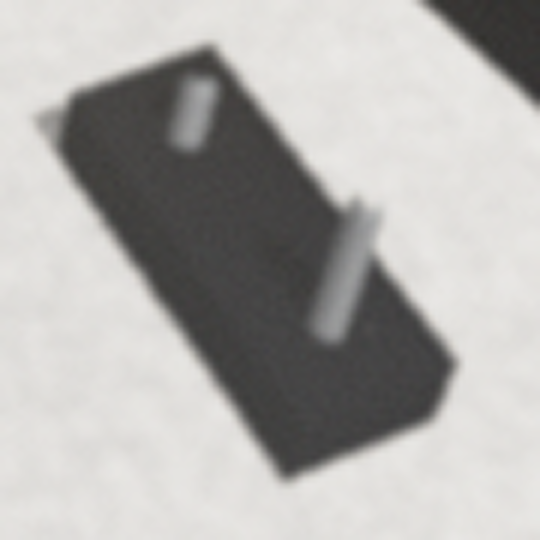

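View pics/b1.png

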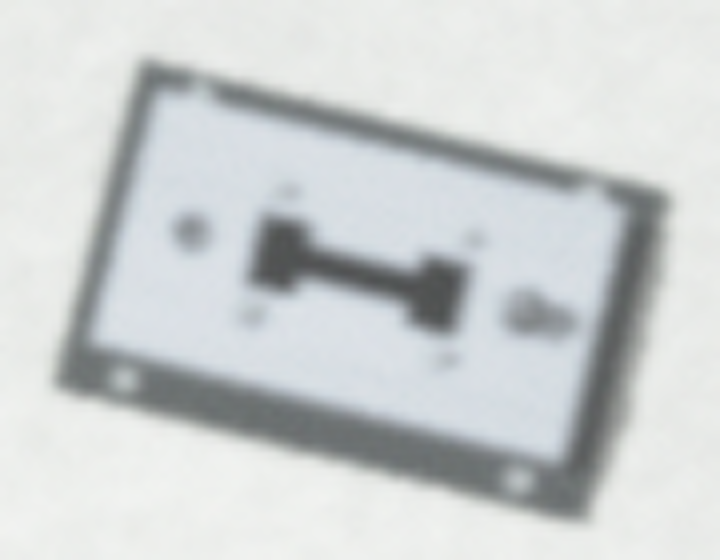

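View pics/b2.png

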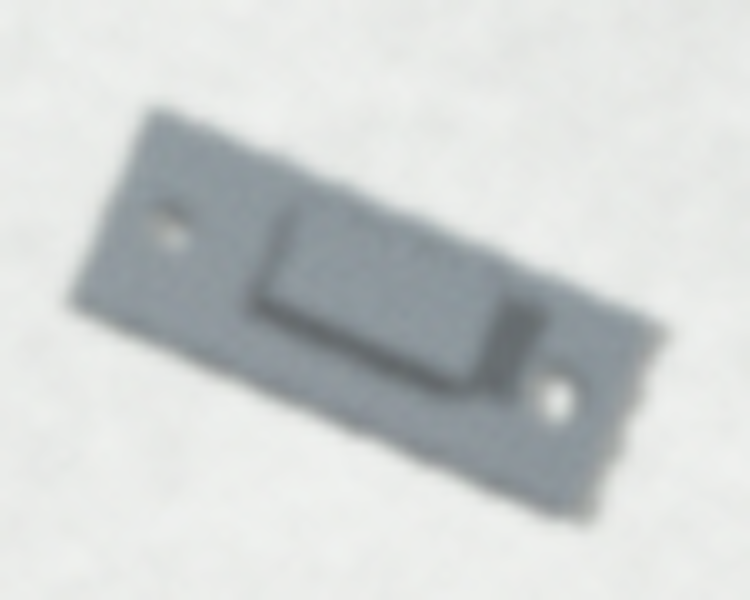

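View pics/b3.png

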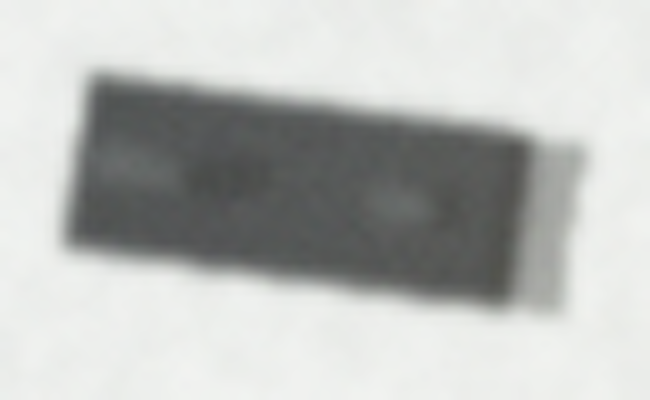

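```bash
cat > fit.py <<'E'
from h import *
from scipy.optimize import least_squares
S=load('scene0');T=load('top0')
def cv(l,off,s): return [((x+.5)/s-.5+off[0],(y+.5)/s-.5+off[1]) for x,y in l]
def fit(name,obs,x0):
    # obs: (cam, crop pts, off, scale, local pts mm)
    def model(p,P):
        c,s=np.cos(p[2]),np.sin(p[2]); P=np.array(P,float)/1000
        return np.c_[p[0]+c*P[:,0]-s*P[:,1],p[1]+s*P[:,0]+c*P[:,1],P[:,2]]
    def res(p,sel=None): return np.concatenate([(proj(c,model(p,P))-np.array(cv(px,o,s))).ravel() for i,(c,px,o,s,P) in enumerate(obs) if sel is None or i==sel])
    for sel in (None,0,1):
        r=least_squares(res,x0,args=(sel,),loss='soft_l1',x_scale=[.01,.01,.05]); 
        print(name,sel,np.round(r.x[:2],4),round(np.degrees(r.x[2]),2),'rms px',np.sqrt(np.mean(r.fun**2)).round(2))
        if sel is None: print(np.round(r.fun.reshape(-1,2),1).tolist())
fit('lower',[(S,[(165,160),(485,108),(285,562),(637,500),(440,470),(248,722),(708,628)],(250,210),8,[(45,-82.5,40),(-45,-82.5,40),(45,82.5,40),(-45,82.5,40),(0,58,40),(60,95,0),(-60,95,0)]),
 (T,[(155,88),(630,205),(88,345),(570,465),(192,232),(142,60),(670,190),(57,385),(590,520)],(275,195),8,[(45,82.5,40),(45,-82.5,40),(-45,82.5,40),(-45,-82.5,40),(0,58,40),(60,95,10),(60,-95,10),(-60,95,10),(-60,-95,10)])],[.5,-.05,-.24])
fit('upper',[(S,[(100,568),(345,552),(100,497),(340,492),(328,152),(105,162),(148,125),(255,120),(135,262),(270,258),(220,457)],(240,160),10,[(30,75,0),(-30,75,0),(30,75,20),(-30,75,20),(-30,-75,20),(30,-75,20),(15,-30,60),(-15,-30,60),(15,30,60),(-15,30,60),(0,58,20)]),
 (T,[(155,103),(668,328),(72,308),(590,525),(168,225),(295,195),(510,290),(262,290),(470,390)],(378,210),10,[(30,75,20),(30,-75,20),(-30,75,20),(-30,-75,20),(0,58,20),(15,30,60),(15,-30,60),(-15,30,60),(-15,-30,60)])],[.5,-.3,-.4])
fit('rack',[(S,[(212,42),(458,362),(436,412),(288,480),(325,335),(368,203)],(420,320),6,[(-25,-60,30),(-25,60,30),(-25,60,0),(25,60,0),(0,35,30),(0,35,85)]),
 (T,[(90,75),(528,130),(515,305),(68,245)],(155,255),10,[(25,60,30),(25,-60,30),(-25,-60,30),(-25,60,30)])],[.4,.3,-.1])
for n,cr in(('rodbase',((325,335),)),): print(atz(S,cv([cr[0]],(420,320),6)[0],.03), 'tip',atz(S,cv([(368,203)],(420,320),6)[0],.085),'toptip',atz(T,cv([(115,163)],(155,255),10)[0],.085))
E
python3 fit.py
```

```text
lower None [ 0.5634 -0.0468] -15.83 rms px 0.57
[[0.4, -0.8], [-0.1, -1.2], [0.5, 0.7], [0.7, -0.3], [0.5, -0.5], [0.3, 0.5], [0.7, 0.5], [1.0, -0.3], [0.1, -0.0], [0.8, -0.8], [-0.5, -0.7], [0.8, -0.3], [0.2, -0.9], [0.2, -0.5], [-0.3, -0.3], [-0.3, -0.1]]
lower 0 [ 0.5641 -0.047 ] -16.01 rms px 0.52
lower 1 [ 0.5622 -0.0462] -15.42 rms px 0.38
upper None [ 0.5282 -0.3054] -25.43 rms px 0.78
[[0.6, 0.5], [1.0, 0.4], [-0.3, 1.0], [0.9, -0.2], [1.0, -0.6], [0.4, -0.2], [0.0, -0.4], [1.4, -0.7], [1.0, -0.5], [0.0, -0.9], [0.3, -0.1], [0.4, -0.7], [-1.1, -1.2], [0.2, -1.5], [-1.6, -1.1], [0.5, -0.6], [1.5, -0.5], [0.4, -1.0], [0.4, 0.1], [0.1, -0.8]]
upper 0 [ 0.5298 -0.3055] -25.29 rms px 0.53
upper 1 [ 0.5259 -0.3048] -25.21 rms px 0.68
rack None [0.4517 0.3276] -8.62 rms px 1.01
[[-0.1, -0.5], [0.4, -0.5], [-0.1, 1.3], [-0.6, 0.3], [0.7, -3.0], [0.4, -1.0], [0.6, -1.1], [-0.6, -1.0], [-2.0, -0.3], [-0.1, -0.1]]
rack 0 [0.4526 0.3281] -8.4 rms px 0.97
rack 1 [0.4499 0.3264] -8.14 rms px 0.72
[0.4619043  0.36590562 0.03      ] tip [0.45879266 0.36333095 0.085     ] toptip [0.45382161 0.36147262 0.085     ]
```

The fits agree with the given sizes, and the two cameras differ by about 2–4 mm. I'll move to hover above the long rod with the jaws along the rack's x, and use the gripper in view to check the calibration.

>>> send_rows(moves=[0,0,-8.2,2.8,-2.4,0,1,0,0,-8.2,2.8,-2.4,0,1,0,0,-8.2,2.8,-2.4,0,1,0,0,-8.2,2.8,-2.4,0,1,0,0,-8.2,2.8,-2.4,0,1,0,0,-8.2,2.8,-2.4,0,1,0,0,-8.2,2.8,-2.4,0,1,0,0,-8.2,2.8,-2.4,-1,1,0,0,-8.2,2.8,-2.4,-2,1,0,0,-8.2,2.7,-2.0,-3,1,0,0,0,0,0,-2,1,0,0,0,0,0,0,1,0,0,0,0,0,0,1])

```text
time_s: 1.4
position: [0.457, 0.3629, 0.1422]
tcp_rot: [[0.149, 0.989, -0.002], [0.989, -0.149, -0.001], [-0.001, -0.001, -1.0]]
force: [0.7, -0.9, 0.3]
opening: 0.999
```

```bash
python3 - <<'E'
from h import *
c=grab('scene','s1');t=grab('top','t1')
s=read_state();print(s['time_s'],s['position'],s['tcp_rot'],s['opening'])
p=np.array(s['position']);R=np.array(s['tcp_rot'])
P=[p]+[p+R@np.array([0,a*.0435,0]) for a in(1,-1)]
print(proj(c,P),proj(t,P))
crop('s1',400,270,110,110,7,'c1');crop('t1',130,220,120,90,6,'c2')
E
```

```text
1.5 [0.45765331 0.3638218  0.14365585] [[ 1.48332132e-01  9.88936273e-01  1.62039033e-03]
 [ 9.88936867e-01 -1.48333819e-01  9.75550434e-04]
 [ 1.20511590e-03  1.45775826e-03 -9.99998211e-01]] 0.9980623386826116
[[489.78355182 329.73888398]
 [465.26191865 338.87289909]
 [513.44198551 320.89794846]] [[158.55983774 267.73678868]
 [161.25747848 250.79467826]
 [155.88077438 284.784358  ]]
```

View pics/c1.png

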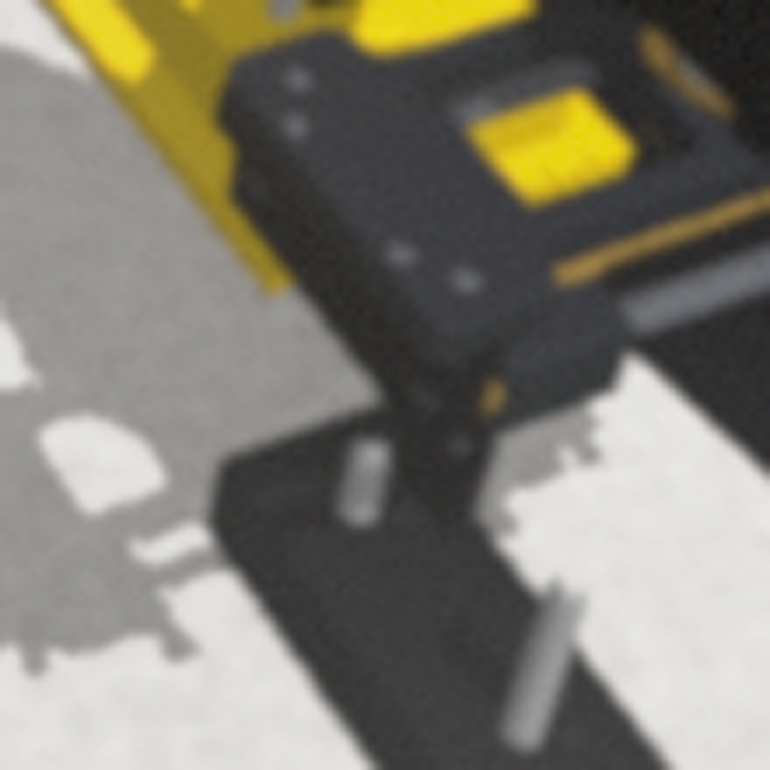

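View pics/c2.png

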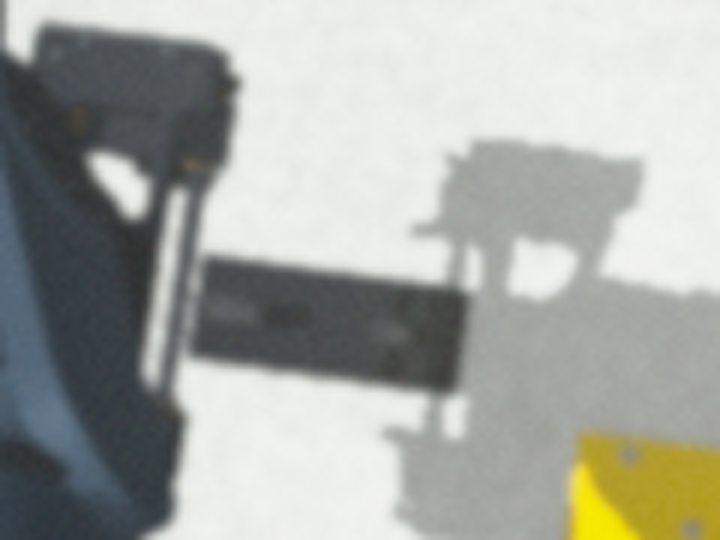

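```bash
python3 - <<'E'
from h import *
crop('s1',380,180,200,200,4,'c3')
E
```

```text
(no output)
```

View pics/c3.png

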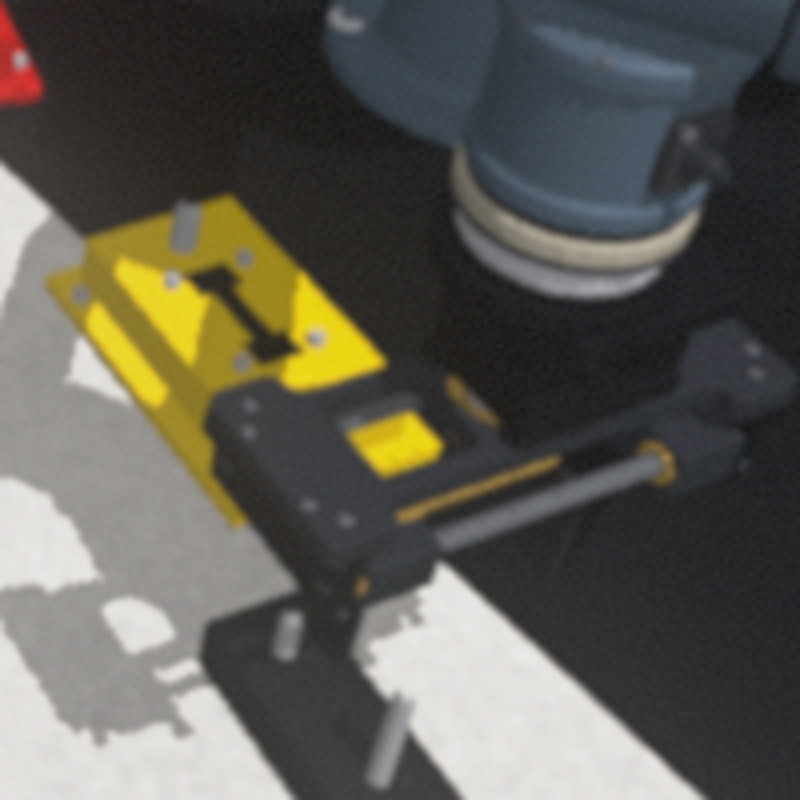

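The hover looks right: the near fingertip sits at about (466,342) in the scene view, against a prediction of about (465,340). I'll descend and close on the rod.

>>> send_rows(moves=[0,0,0,0,0,-2,1,0,0,0,0,0,-2,1,0,0,0,0,0,-2,1,0,0,0,0,0,-2,1,0,0,0,0,0,-1.2,1,0,0,0,0,0,0,0,0,0,0,0,0,0,-0.4,0,0,0,0,0,0,-1,0,0,0,0,0,0,-1,0,0,0,0,0,0,-1,0,0,0,0,0,0,-1,0,0,0,0,0,0,-1])

```text
time_s: 2.7
position: [0.4576, 0.3629, 0.0508]
tcp_rot: [[0.15, 0.989, 0.0], [0.989, -0.15, 0.0], [0.0, 0.0, -1.0]]
force: [-0.7, -0.7, 0.3]
opening: 0.452
```

```bash
python3 - <<'E'
from h import *
c=grab('scene','s2')
s=read_state();print(s['time_s'],s['position'],s['opening'],s['opening']*87,s['force'],s['moment'])
crop('s2',420,270,110,110,7,'c4')
E
```

```text
2.75 [0.45764683 0.36290785 0.05065385] 0.39550864763769855 34.409252344479775 [ 0.25327412 -0.44473659 -0.53136607] [-0.10901151  0.00521189  0.00630236]
```

View pics/c4.png

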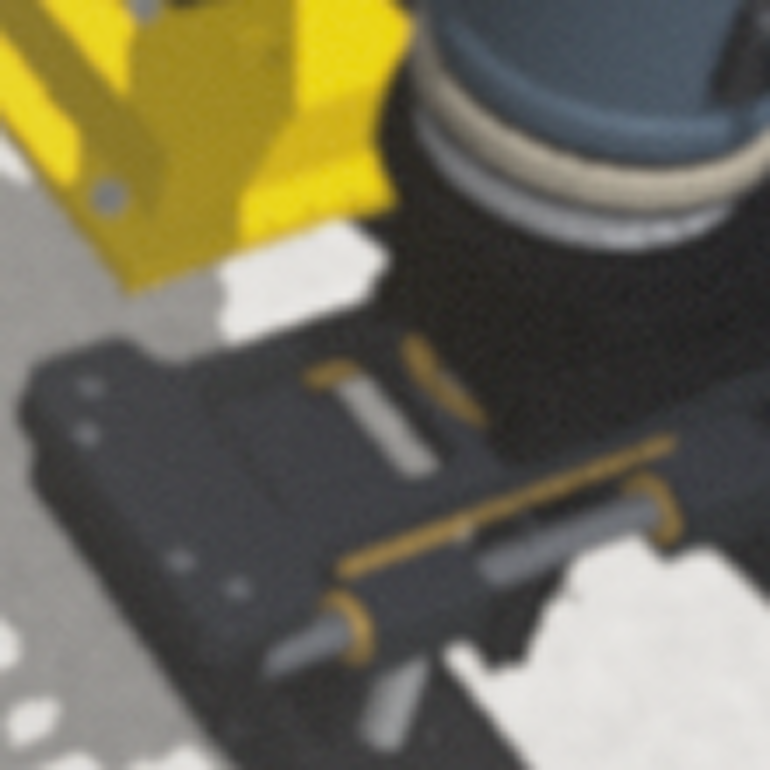

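>>> send_rows(moves=[0,0,0,0,0,0,-1,0,0,0,0,0,0,-1,0,0,0,0,0,0,-1,0,0,0,0,0,0,-1,0,0,0,0,0,0,-1,0,0,0,0,0,0,-1])

```text
time_s: 3.35
position: [0.4574, 0.3629, 0.0505]
tcp_rot: [[0.15, 0.989, -0.0], [0.989, -0.15, -0.0], [-0.0, -0.0, -1.0]]
force: [-0.7, 0.3, -0.6]
opening: 0.105
```

>>> send_rows(moves=[0,0,0,0,0,0,-1,0,0,0,0,0,1,-1,0,0,0,0,0,2,-1,0,0,0,0,0,3,-1,0,0,0,0,0,4,-1,0,0,0,0,0,2,-1,0,0,0,0,0,0,-1])

```text
time_s: 4.05
position: [0.4599, 0.3643, 0.1748]
tcp_rot: [[0.149, 0.989, 0.008], [0.989, -0.149, 0.004], [0.005, 0.007, -1.0]]
force: [0.0, -0.3, -1.2]
opening: 0.101
```

```bash
python3 - <<'E'
from h import *
c=grab('scene','s3')
s=read_state();print(s['time_s'],s['position'],s['opening'],s['force'],s['moment'])
crop('s3',420,230,130,150,5,'c5')
E
```

```text
4.1 [0.45852191 0.36346018 0.17261234] 0.10651653510958407 [ 0.31561112 -0.25562116 -1.49334757] [-0.09594573  0.02602902  0.01904755]
```

View pics/c5.png

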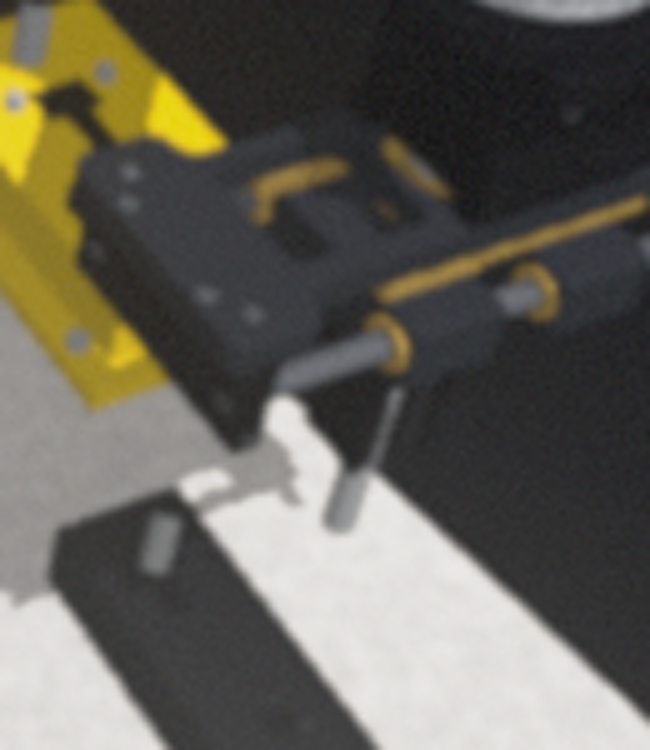

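```bash
python3 - <<'E'
from h import *
S=load('s3'); S0=load('scene0');T=load('top0')
print('rod tip',atz(S,(488.1,333.7),.1326))
print('socket scene',atz(S0,((440.5)/8-.5+250,470.5/8-.5+210),.04),'top',atz(T,(192.5/8-.5+275,232.5/8-.5+195),.04))
# dowel tip
print('dowel top scene',atz(S0,((338)/8-.5+250,105/8-.5+210),.07))
E
```

```text
rod tip [0.45683896 0.36281895 0.1326    ]
socket scene [0.58087887 0.00984742 0.04      ] top [0.57835437 0.01118392 0.04      ]
dowel top scene [ 0.5501253  -0.09924478  0.07      ]
```

>>> send_rows(moves=[0,0,0,0.5,-1.5,0,-1,0,0,-0.9,1.2,-3.5,0,-1,0,0,-0.9,1.2,-3.5,0,-1,0,0,-0.9,1.2,-3.5,0,-1,0,0,-0.9,1.2,-3.5,0,-1,0,0,-0.9,1.2,-3.5,0,-1,0,0,-0.9,1.2,-3.5,0,-1,0,0,-0.9,1.2,-3.5,0,-1,0,0,-0.9,1.2,-3.5,-1,-1,0,0,0,1.2,-3.5,-2,-1,0,0,0,0.9,-2.3,-2,-1,0,0,0,0,0,-2,-1,0,0,0,0,0,0,-1,0,0,0,0,0,0,-1])

```text
time_s: 5.5
position: [0.5779, 0.0096, 0.0991]
tcp_rot: [[0.273, 0.962, -0.004], [0.962, -0.273, 0.001], [-0.001, -0.004, -1.0]]
force: [-0.0, 0.4, -0.1]
opening: 0.106
```

```bash
python3 - <<'E'
from h import *
c=grab('scene','s4');t=grab('top','t4')
s=read_state();print(s['time_s'],s['position'],s['tcp_rot'],s['opening'],s['force'])
p=np.array(s['position'])
print('tip pred px',proj(c,[p-[0,0,.04]]),'socket at(.58,.01)',proj(c,[[.58,.01,.04]]))
crop('s4',250,190,100,100,8,'c6');crop('t4',265,185,100,80,7,'c7')
E
```

```text
5.6 [0.57938658 0.01011995 0.1008067 ] [[ 2.71803484e-01  9.62352775e-01 -5.91972729e-05]
 [ 9.62352776e-01 -2.71803485e-01 -1.71257564e-05]
 [-3.25710443e-05 -5.23138196e-05 -9.99999998e-01]] 0.10165780277963925 [ 0.28349737 -0.10796621 -0.74033877]
tip pred px [[304.90578579 260.5963129 ]] socket at(.58,.01) [[304.98094532 268.19845756]]
```

View pics/c6.png

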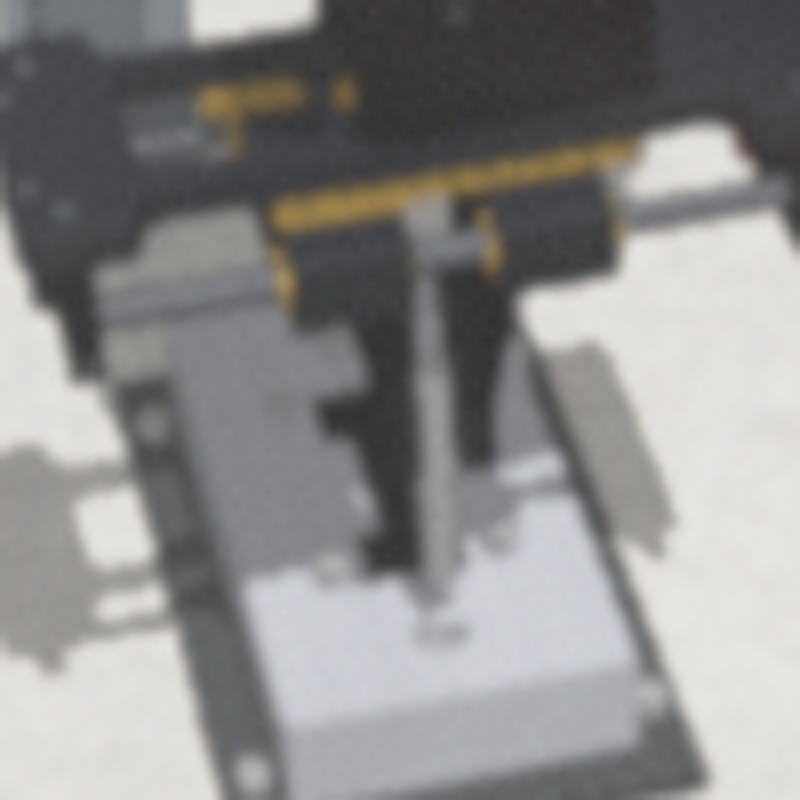

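View pics/c7.png

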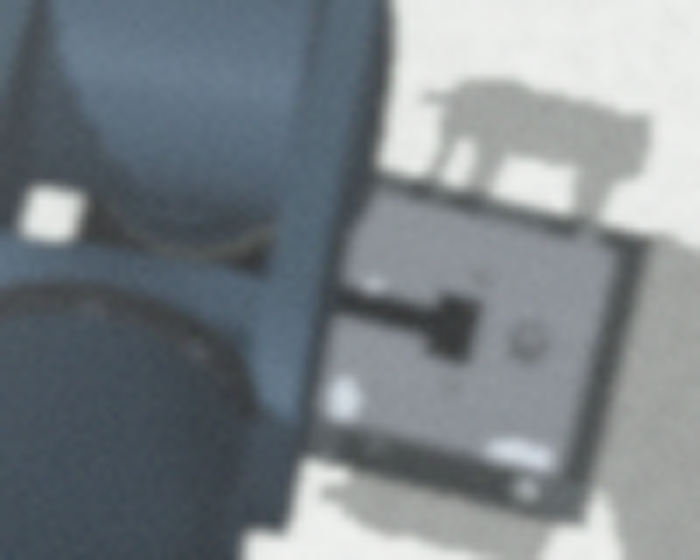

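```bash
python3 - <<'E'
from h import *
c=load('s4')
s=read_state();p=np.array(s['position'])
for z in (.06,.08,.1,.12,.136): print(z,proj(c,[[p[0],p[1],z],[.58,.01,.04]])[0])
crop('s4',285,225,40,55,14,'c8')
g=cv2.cvtColor(c['pixels'],cv2.COLOR_RGB2GRAY)
for v in range(232,274,2): print(v,g[v,295:316])
E
```

```text
0.06 [304.92033891 260.89213532]
0.08 [304.55481618 253.46007252]
0.1 [304.17920967 245.81852318]
0.12 [303.79311557 237.95889318]
0.136 [303.47640473 231.50810768]
232 [ 62  54  54  54  54  59  84 117 130 121  91  63  55  55  56  50  51  63
  87 110 123]
234 [ 84  60  55  52  55  58  79 112 126 118 102  75  62  57  54  52  58  77
 112 127 121]
236 [100  72  54  53  55  60  85 118 133 130 117  89  63  57  54  54  62  89
 120 128 118]
238 [ 89  69  55  54  56  62  89 125 148 152 136 102  71  57  56  57  72 105
 125 131 123]
240 [ 57  54  52  56  57  63  80 113 142 153 143 106  71  58  55  60  83 113
 129 135 130]
242 [ 52  54  57  55  58  61  74 107 140 152 144 109  76  62  61  61  84 117
 130 133 133]
244 [ 55  54  55  55  56  61  73 102 137 154 145 112  79  64  60  63  83 115
 132 132 132]
246 [ 68  56  54  55  57  59  69 100 133 152 147 124  87  69  62  62  80 112
 130 137 144]
248 [ 87  63  56  57  57  60  70 100 134 152 151 136 113  96  94  99 115 150
 169 180 193]
250 [116  82  61  56  55  61  79 113 139 152 149 138 132 131 131 133 135 147
 163 167 171]
252 [150 122  82  60  53 
[... 275 characters left out ...]
5  64  95 126 148 152 143 147 174 189 170 160 161
 171 185 200]
260 [106  78  64  62  66  66  71  95 127 147 152 149 150 178 199 203 199 198
 202 205 206]
262 [144 136 143 157 154 135 121 119 132 143 155 167 188 201 207 209 208 206
 206 208 208]
264 [198 197 201 205 199 183 159 141 136 139 152 178 197 206 207 209 209 209
 207 207 206]
266 [205 203 204 204 206 203 195 174 167 178 190 199 202 204 208 207 208 208
 209 208 208]
268 [203 204 205 204 204 201 191 179 174 177 177 173 174 187 200 207 206 208
 208 209 207]
270 [204 204 203 203 203 203 196 185 183 181 180 180 186 197 206 208 207 209
 208 208 206]
272 [204 206 204 203 203 205 207 204 205 203 202 204 206 208 207 209 208 209
 206 208 206]
```

View pics/c8.png

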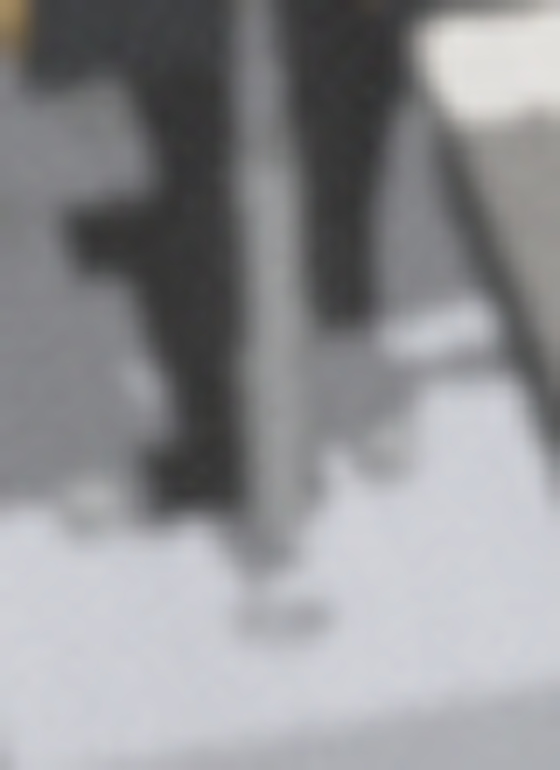

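```bash
python3 - <<'E'
from h import *
def ov(tag,p,box,s,name,extra=[]):
    c=load(tag);x0,y0,w,h=box
    im=cv2.resize(cv2.imread(f'pics/{tag}.png')[y0:y0+h,x0:x0+w],None,fx=s,fy=s,interpolation=cv2.INTER_CUBIC)
    a=np.linspace(0,2*np.pi,40)
    for (x,y,z,r) in [(p[0],p[1],p[2]-.04,.005),(p[0],p[1],p[2]+.03,.005)]+extra:
        q=proj(c,np.c_[x+r*np.cos(a),y+r*np.sin(a),0*a+z])
        q=((q-[x0,y0]+.5)*s-.5).astype(np.int32)
        cv2.polylines(im,[q],True,(0,0,255),1)
    cv2.imwrite(f'pics/{name}.png',im)
ov('s3',(.4585,.3635,.1726),(465,290,50,60),10,'d1')
ov('s4',(.5794,.0101,.1008),(285,220,40,55),11,'d2',[(.58,.01,.04,.00575)])
E
```

```text
(no output)
```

View pics/d1.png

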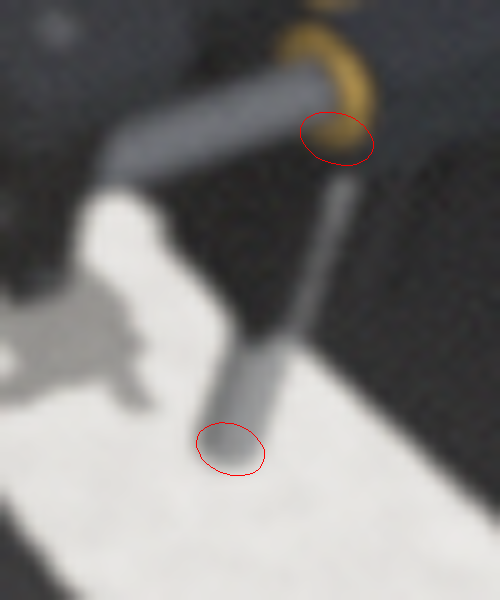

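View pics/d2.png

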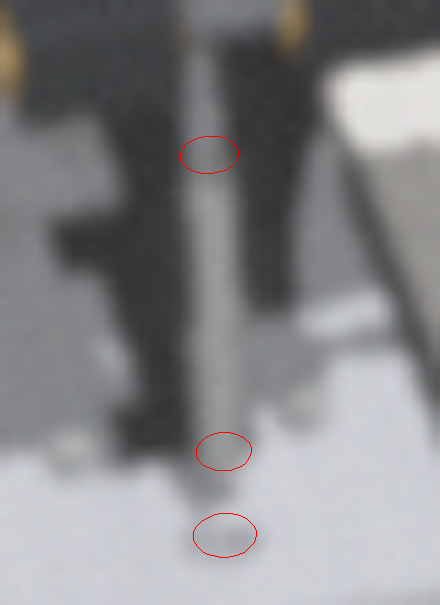

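The overlay shows the rod tip (end at about (304.5,263)) lined up with the socket at (305,268.6) to within about 1 px. The dark tail below the tip is its shadow. I'll descend in small steps and watch the force.

>>> send_rows(moves=[0,0,0,0.05,0,-1,-1,0,0,0,0,0,-0.6,-1,0,0,0,0,0,-0.4,-1,0,0,0,0,0,-0.3,-1,0,0,0,0,0,-0.3,-1,0,0,0,0,0,0,-1])

```text
time_s: 6.2
position: [0.5797, 0.0099, 0.0741]
tcp_rot: [[0.272, 0.962, -0.001], [0.962, -0.272, 0.0], [-0.0, -0.001, -1.0]]
force: [-0.9, -1.1, -0.8]
opening: 0.104
```

>>> send_rows(moves=[0,0,0,0,0,-0.5,-1,0,0,0,0,0,-0.5,-1,0,0,0,0,0,-0.4,-1,0,0,0,0,0,-0.2,-1,0,0,0,0,0,-0.1,-1,0,0,0,0,0,0,-1])

```text
time_s: 6.8
position: [0.5798, 0.0099, 0.0572]
tcp_rot: [[0.272, 0.962, -0.001], [0.962, -0.272, 0.0], [-0.0, -0.001, -1.0]]
force: [-1.1, -1.7, -2.3]
opening: 0.101
```

>>> send_rows(moves=[0,0,0,0,0,-0.1,-1,0,0,0,0,0,-0.1,-1,0,0,0,0,0,-0.1,-1,0,0,0,0,0,0,-1])

```text
time_s: 7.2
position: [0.58, 0.0098, 0.0554]
tcp_rot: [[0.272, 0.962, 0.0], [0.962, -0.272, -0.0], [-0.0, 0.0, -1.0]]
force: [-3.1, -1.8, 5.8]
opening: 0.104
```

>>> send_rows(moves=[0,0,0,0,0,-0.1,-1,0,0,0,0,0,-0.1,-1,0,0,0,0,0,0,-1])

```text
time_s: 7.5
position: [0.5802, 0.0098, 0.0551]
tcp_rot: [[0.272, 0.962, 0.001], [0.962, -0.272, -0.001], [-0.0, 0.001, -1.0]]
force: [-5.1, -1.3, 16.9]
opening: 0.104
```

```bash
python3 - <<'E'
from h import *
c=grab('scene','s5')
s=read_state();print(s['time_s'],s['position'],s['opening'],s['force'],s['moment'])
crop('s5',270,210,70,80,10,'c9')
E
```

```text
7.55 [0.58021066 0.00978776 0.05516754] 0.10409314362486227 [-5.56743609 -1.44377976 16.02488325] [-0.323783    1.14002762 -0.04160585]
```

View pics/c9.png

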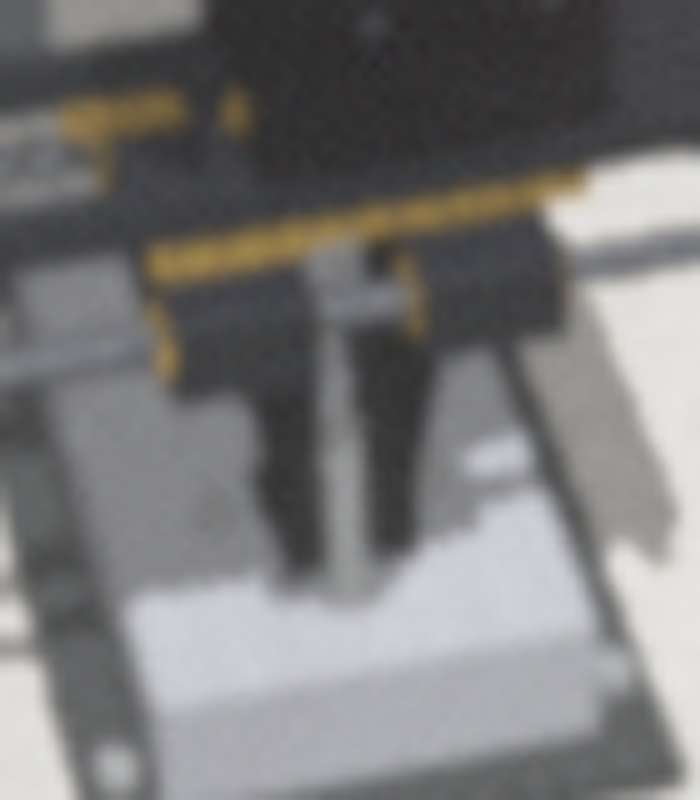

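The rod is home: it stopped at TCP z = 0.0552 against the expected 0.055, with a 16 N push. I'll release and retreat upward.

>>> send_rows(moves=[0,0,0,0,0,0.1,-0.5,0,0,0,0,0,0,0,0,0,0,0,0,0,0.3,0,0,0,0,0,0,0.3,0,0,0,0,0,0,0.3,0,0,0,0,0,1,0.3,0,0,0,0,0,3,0.3,0,0,0,0,0,4,0.3,0,0,0,0,0,4,0.3,0,0,0,0,-4,2,1,0,0,0,0,-4,0,1,0,0,0,0,-4,0,1,0,0,0,0,-4,0,1,0,0,0,0,-4,0,1,0,0,0,0,-4,0,1,0,0,0,-0.5,-4,0,1,0,0,0,-0.5,0,0,1])

```text
time_s: 9.25
position: [0.5704, -0.2761, 0.1943]
tcp_rot: [[0.277, 0.961, 0.003], [0.961, -0.277, -0.004], [-0.003, 0.004, -1.0]]
force: [-0.2, 0.7, -0.6]
opening: 0.996
```

```bash
python3 - <<'E'
from h import *
c=grab('scene','s6');c=grab('top','t6')
s=read_state();print(s['time_s'],s['position'],s['tcp_rot'],s['opening'],s['force'])
crop('s6',225,140,130,150,5,'e1');crop('t6',270,190,190,100,4,'e2')
E
```

```text
9.35 [ 0.56904448 -0.27070636  0.19369493] [[ 2.74735052e-01  9.61519718e-01 -6.94752793e-04]
 [ 9.61519674e-01 -2.74734330e-01  9.81875466e-04]
 [ 7.53220178e-04 -9.37774087e-04 -9.99999277e-01]] 0.9994119517229028 [-0.48987518  0.01321529  0.39302531]
```

View pics/e1.png

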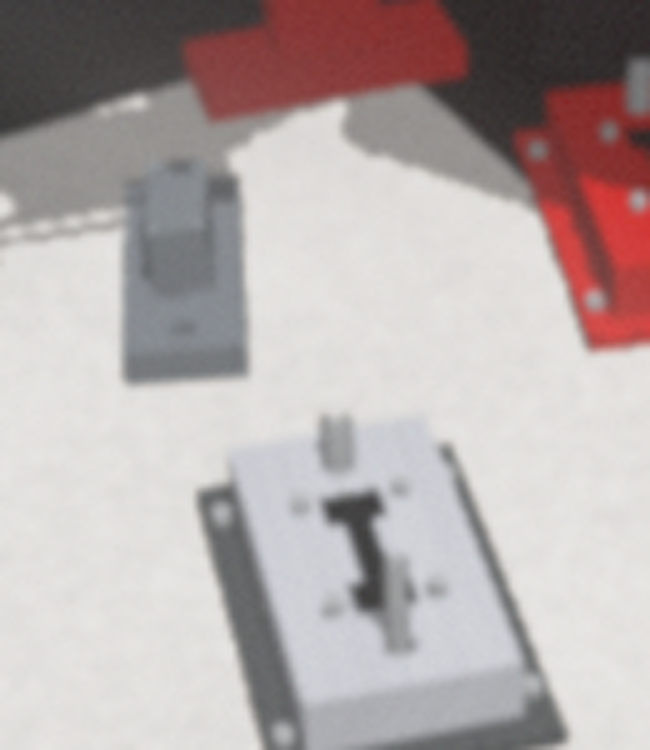

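View pics/e2.png

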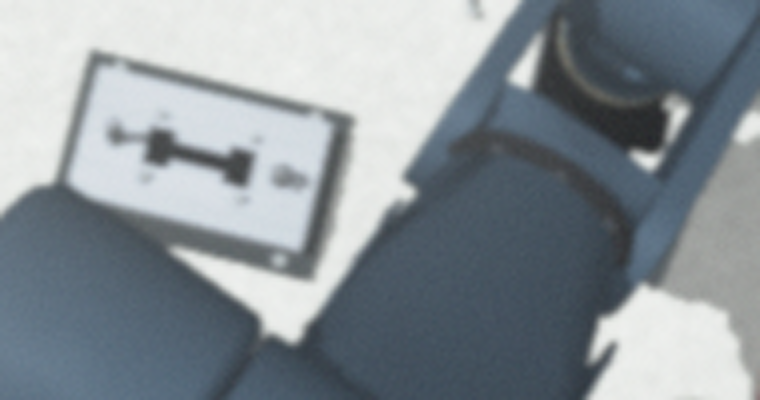

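Picture s6 shows the rod standing in the socket at about (304,258) and the upper half untouched at (262,193). I'll overlay 12 and 16 mm circles to confirm which bore is which, and refine the lower half's yaw from the rod and dowel tips.

```bash
python3 - <<'E'
from h import *
a=np.linspace(0,2*np.pi,60)
def ov(tag,box,s,name,circ):
    c=load(tag);x0,y0,w,h=box
    im=cv2.resize(cv2.imread(f'pics/{tag}.png')[y0:y0+h,x0:x0+w],None,fx=s,fy=s,interpolation=cv2.INTER_CUBIC)
    for (x,y,z,r,col) in circ:
        q=proj(c,np.c_[x+r*np.cos(a),y+r*np.sin(a),0*a+z]); q=((q-[x0,y0]+.5)*s-.5).astype(np.int32)
        cv2.polylines(im,[q],True,col,1)
    cv2.imwrite(f'pics/{name}.png',im)
def pose(x,y,yaw):
    t=np.radians(yaw);u=np.array([-np.sin(t),np.cos(t)])
    return [np.array([x,y])+k*u*.058 for k in(1,-1)]
pt=pose(.5259,-.3048,-25.3)
ov('top0',(378,210,75,60),10,'f1',[(p[0],p[1],.02,r,(0,0,255) if r<.007 else (255,0,0)) for p in pt for r in(.006,.008)])
S=load('s6'); 
lo=pose(.5645,-.0460,-15.8)
print(lo)
ov('s6',(280,205,50,75),10,'f2',[(.580,.0098,.04,.005,(0,0,255)),(.580,.0098,.09,.0025,(0,0,255))]+[(lo[1][0],lo[1][1],z,r,(0,255,0)) for z,r in((.04,.007),(.07,.004))])
E
```

```text
[array([0.58029225, 0.00980864]), array([ 0.54870775, -0.10180864])]
```

View pics/f1.png

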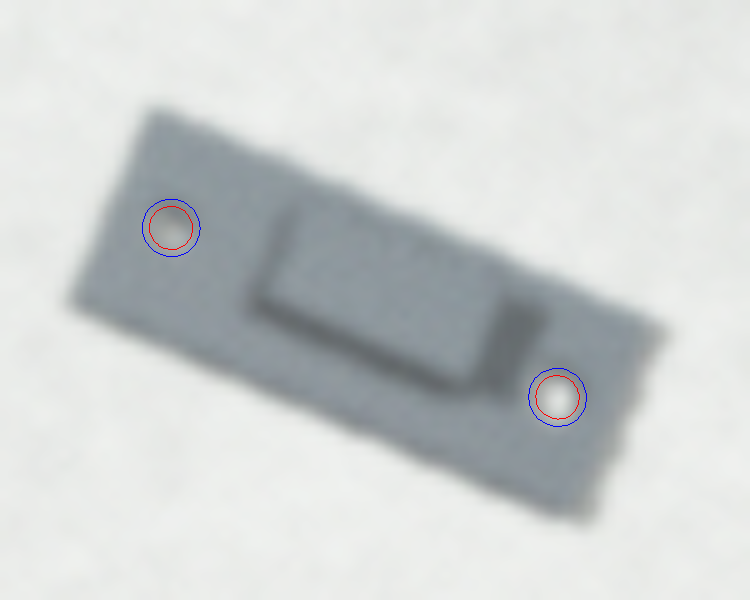

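View pics/f2.png

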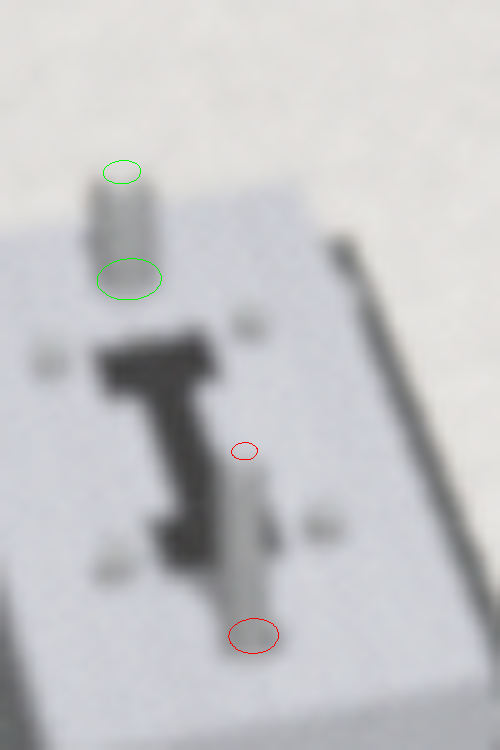

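The rod and dowel overlays share the same ~1 px offset, which confirms yaw −15.8°. The right-hand bore is the larger one, so the upper half is within about 10° of its final heading. I'll hover over its rib, then descend and grip.

>>> send_rows(moves=[0,0,-4.7,-2,-1.7,0,1,0,0,-4.7,-2,-1.7,-2,1,0,0,0,0,0,-4,1,0,0,0,0,0,-2,1,0,0,0,0,0,0,1,0,0,0,0,0,0,1])

```text
time_s: 9.95
position: [0.5306, -0.3029, 0.114]
tcp_rot: [[0.425, 0.905, 0.0], [0.905, -0.425, 0.0], [0.0, -0.0, -1.0]]
force: [0.3, -0.8, -0.2]
opening: 0.999
```

```bash
python3 - <<'E'
from h import *
c=grab('scene','s7');
s=read_state();print(s['time_s'],s['position'],s['tcp_rot'],s['opening'],s['force'])
R=np.array(s['tcp_rot']);print(np.degrees(np.arctan2(R[1,1],R[0,1])))
crop('s7',215,120,100,100,7,'e3')
E
```

```text
10.0 [ 0.53119144 -0.30358455  0.11481156] [[ 4.24599091e-01  9.05379986e-01  1.64110687e-03]
 [ 9.05381428e-01 -4.24597800e-01 -1.08509227e-03]
 [-2.85610462e-04  1.94655687e-03 -9.99998065e-01]] 0.9978165659481254 [ 1.07709601 -0.09050549  0.5310094 ]
-25.125259042955616
```

View pics/e3.png

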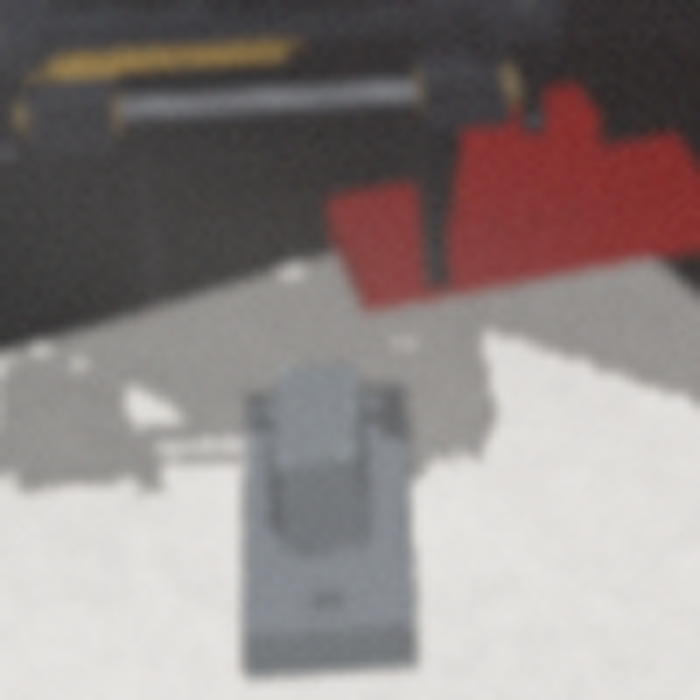

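>>> send_rows(moves=[0,0,0,-0.1,-0.1,-3,1,0,0,0,0,0,-3,1,0,0,0,0,0,-2,1,0,0,0,0,0,-1,1,0,0,0,0,0,-0.1,0.5,0,0,0,0,0,0,0,0,0,0,0,0,0,-0.2,0,0,0,0,0,0,-0.2,0,0,0,0,0,0,-1,0,0,0,0,0,0,-1,0,0,0,0,0,0,-1,0,0,0,0,0,0,-1,0,0,0,0,0,0,-1,0,0,0,0,0,0,-1])

```text
time_s: 11.4
position: [0.5287, -0.3049, 0.0225]
tcp_rot: [[0.426, 0.905, -0.001], [0.905, -0.426, 0.001], [0.0, -0.001, -1.0]]
force: [-1.6, 0.1, 2.0]
opening: 0.344
```

```bash
python3 - <<'E'
from h import *
s=read_state();print(s['time_s'],s['position'],s['opening'],s['opening']*87,s['force'])
R=np.array(s['tcp_rot']);print(np.degrees(np.arctan2(R[1,1],R[0,1])))
E
```

```text
11.4 [ 0.52867635 -0.30486821  0.02253247] 0.3435250256570646 29.886677232164622 [-1.59380157  0.14709377  1.99322401]
-25.20093124658378
```

>>> send_rows(moves=[0,0,0,0,0,0.5,-1,0,0,0,0,0,1.5,-1,0,0,0,0,0,3,-1,0,0,0,0,0,3,-1,0,0,0,0,0,3,-1,0,0,0,0,0,2,-1,0,0,0,0,0,1,-1,0,0,0,0,0,0,-1,0,0,0,0,0,0,-1])

```text
time_s: 12.3
position: [0.5285, -0.3046, 0.1619]
tcp_rot: [[0.426, 0.905, -0.001], [0.905, -0.426, 0.001], [0.0, -0.001, -1.0]]
force: [-0.0, 0.7, -3.1]
opening: 0.34
```

```bash
python3 - <<'E'
from h import *
c=grab('scene','s8');t=grab('top','t8')
s=read_state();print(s['time_s'],s['position'],s['tcp_rot'],s['opening']*87,s['force'],s['moment'])
R=np.array(s['tcp_rot']);print(np.degrees(np.arctan2(R[1,1],R[0,1])))
crop('s8',200,80,120,120,6,'e4')
E
```

```text
12.4 [ 0.52812559 -0.30431863  0.16102833] [[ 4.25888721e-01  9.04772089e-01 -2.50279843e-03]
 [ 9.04775133e-01 -4.25884237e-01  2.13885573e-03]
 [ 8.69274570e-04 -3.17538432e-03 -9.99994581e-01]] 29.80785657486059 [-0.02360743 -0.02136636 -3.14754015] [-0.10560352  0.10786548  0.03218764]
-25.20678157155618
```

View pics/e4.png

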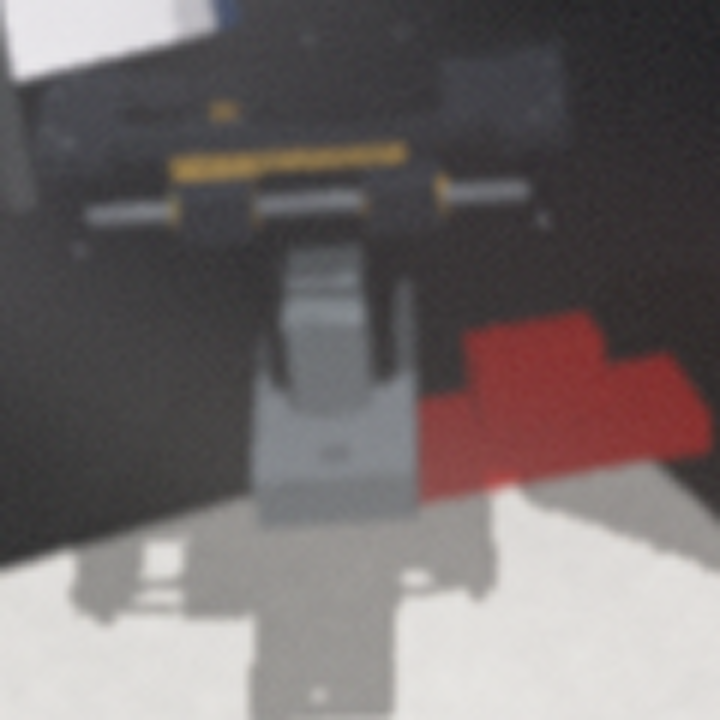

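View pics/t8.png

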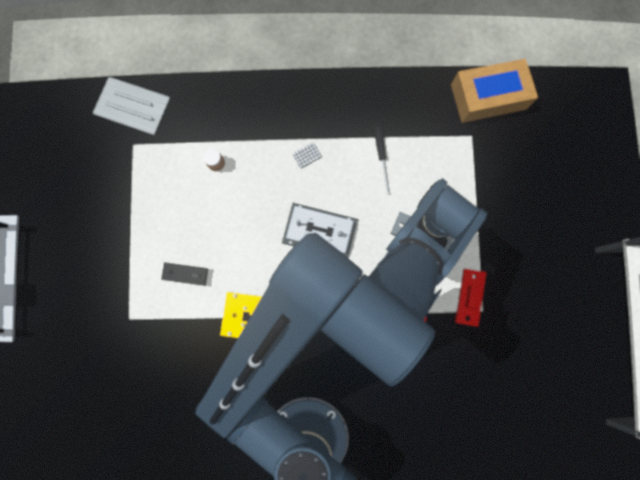

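>>> send_rows(moves=[0,0,0.4,0.2,1.4,0,-1,0,0,1.3,0.5,3.5,0,-1,0,0,1.3,0.5,3.5,0,-1,0,0,1.3,0.5,3.5,0,-1,0,0,1.3,0.5,3.5,0,-1,0,0,1.3,0.5,3.5,0,-1,0,0,1.3,0.5,3.5,0,-1,0,0,1.2,0.3,2.5,0,-1,0,0,0,0.1,1,0,-1,0,0,0,0,0,0,-1,0,0,0,0,0,0,-1,0,0,0,0,0,0,-1])

```text
time_s: 13.6
position: [0.5651, -0.0473, 0.1624]
tcp_rot: [[0.274, 0.962, -0.0], [0.962, -0.274, -0.0], [-0.0, 0.0, -1.0]]
force: [0.4, 0.3, -3.0]
opening: 0.344
```

```bash
python3 - <<'E'
from h import *
c=grab('scene','s9');t=grab('top','t9')
s=read_state();print(s['time_s'],s['position'],s['tcp_rot'],s['opening']*87,s['force'],s['moment'])
R=np.array(s['tcp_rot']);print(np.degrees(np.arctan2(R[1,1],R[0,1])))
crop('s9',240,150,100,130,6,'e5');crop('t9',265,185,120,80,6,'e6')
E
```

```text
13.7 [ 0.56503907 -0.04735979  0.16248175] [[ 2.74200857e-01  9.61672443e-01 -4.87780756e-05]
 [ 9.61672422e-01 -2.74200862e-01 -2.02902472e-04]
 [-2.08500706e-04  8.72750177e-06 -9.99999978e-01]] 29.93407213312885 [ 0.57116749 -0.19872648 -2.58821862] [-0.13184     0.05631095  0.01158316]
-15.914396397729266
```

View pics/e5.png

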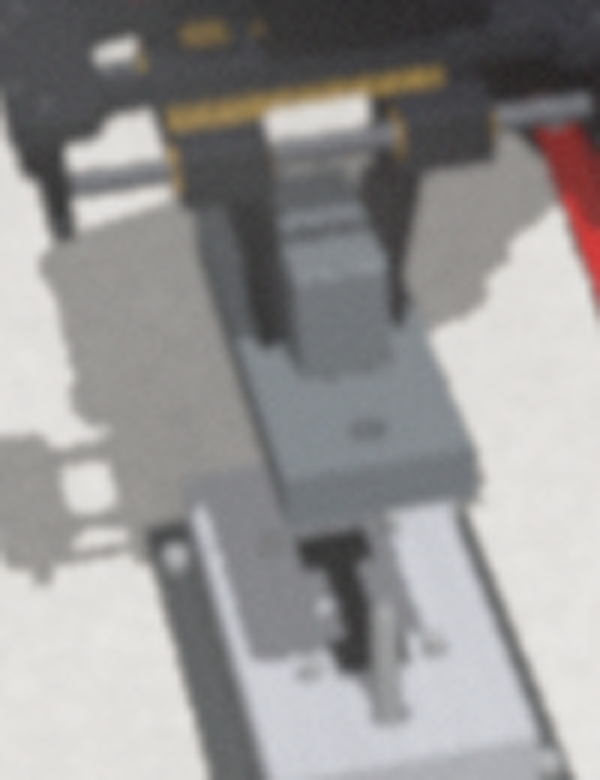

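View pics/e6.png

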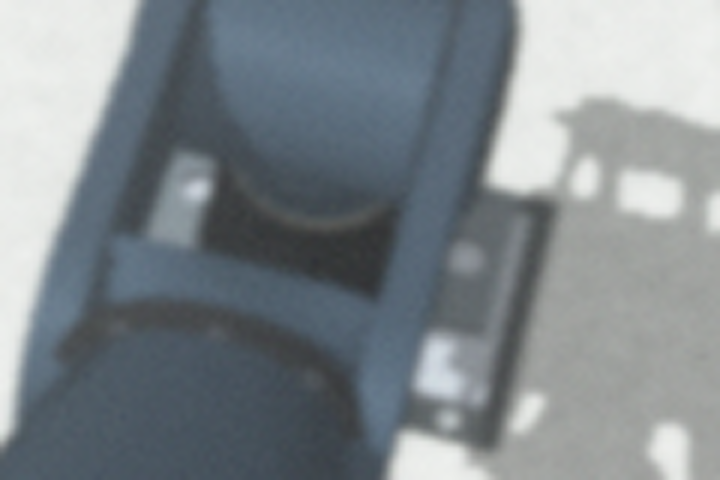

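```bash
python3 - <<'E'
from h import *
s=read_state();p=np.array(s['position']);t=np.radians(-15.9)
c=load('s9');R2=np.array([[np.cos(t),-np.sin(t)],[np.sin(t),np.cos(t)]])
def W(P): P=np.array(P,float)/1000; return np.c_[P[:,:2]@R2.T+p[:2],P[:,2]+.14]
x0,y0,w,h,sc=270,175,60,70,11
im=cv2.resize(cv2.imread('pics/s9.png')[y0:y0+h,x0:x0+w],None,fx=sc,fy=sc,interpolation=cv2.INTER_CUBIC)
def pl(P,col=(0,0,255)):
    q=((proj(c,W(P))-[x0,y0]+.5)*sc-.5).astype(np.int32); cv2.polylines(im,[q],True,col,1)
pl([(30,75,0),(-30,75,0),(-30,75,20),(30,75,20)]);pl([(30,75,20),(-30,75,20),(-30,-75,20),(30,-75,20)])
pl([(15,30,20),(-15,30,20),(-15,30,60),(15,30,60)])
a=np.linspace(0,6.28,40);pl(np.c_[6*np.cos(a),58+6*np.sin(a),0*a+20])
cv2.imwrite('pics/g1.png',im)
E
```

```text
(no output)
```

View pics/g1.png

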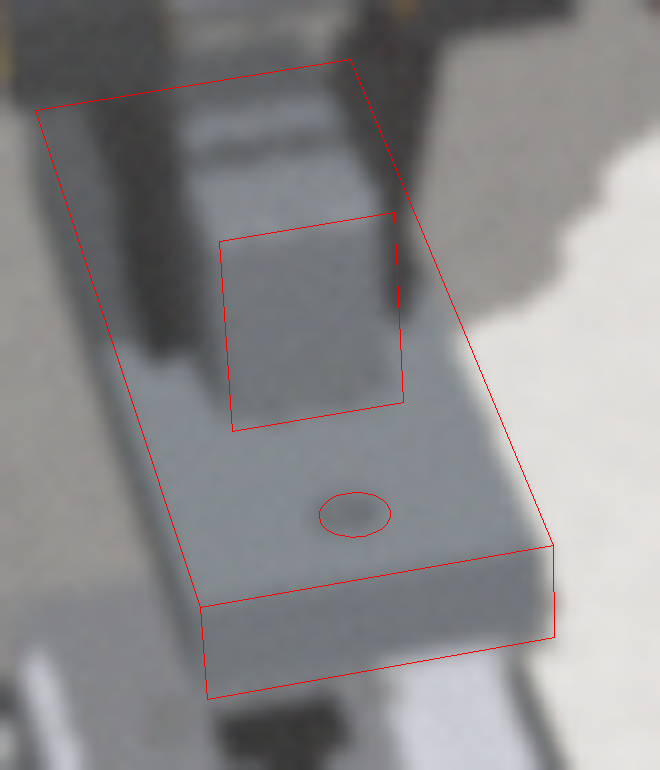

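The model outline fits the held half to within about 1 px, with the same bias as the rod. I'll correct by (−0.05, +0.2) cm and lower it onto the rod, watching the force.

>>> send_rows(moves=[0,0,0,-0.05,0.2,-1,-1,0,0,0,0,0,-1.5,-1,0,0,0,0,0,-1.2,-1,0,0,0,0,0,-0.5,-1,0,0,0,0,0,-0.4,-1,0,0,0,0,0,-0.4,-1,0,0,0,0,0,-0.4,-1,0,0,0,0,0,-0.4,-1,0,0,0,0,0,0,-1])

```text
time_s: 14.6
position: [0.5643, -0.044, 0.1042]
tcp_rot: [[0.272, 0.962, -0.001], [0.962, -0.272, 0.0], [0.0, -0.001, -1.0]]
force: [0.6, -0.1, -3.1]
opening: 0.339
```

```bash
python3 - <<'E'
from h import *
c=grab('scene','s10')
s=read_state();print(s['time_s'],s['position'],s['opening']*87,s['force'],s['moment'])
crop('s10',270,190,60,80,9,'e7')
E
```

```text
14.65 [ 0.5644595  -0.04400162  0.10442296] 30.121228884894684 [ 0.18454075  0.93610837 -2.8955032 ] [-0.11723359  0.03976428  0.03118422]
```

View pics/e7.png

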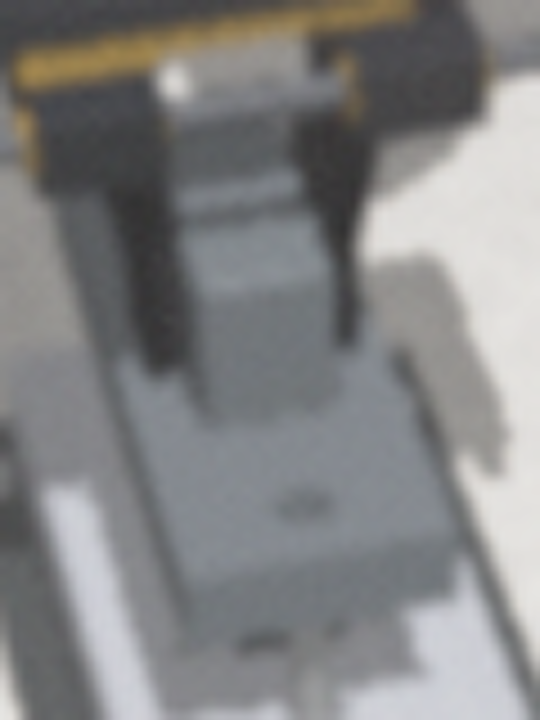

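The half is 8 mm down over the rod tip with no contact force. I'll nudge y back 1 mm and continue towards the dowel.

>>> send_rows(moves=[0,0,0,0,-0.1,-0.3,-1,0,0,0,0,0,-0.4,-1,0,0,0,0,0,-0.3,-1,0,0,0,0,0,-0.3,-1,0,0,0,0,0,-0.3,-1,0,0,0,0,0,0,-1])

```text
time_s: 15.25
position: [0.5642, -0.045, 0.088]
tcp_rot: [[0.272, 0.962, -0.001], [0.962, -0.272, 0.0], [0.0, -0.001, -1.0]]
force: [-0.1, 0.4, -2.4]
opening: 0.338
```

```bash
python3 - <<'E'
from h import *
s=read_state();print(s['time_s'],s['position'],s['opening']*87,s['force'],s['moment'])
E
```

```text
15.25 [ 0.56420598 -0.04498387  0.08799544] 29.370999452998735 [-0.05636232  0.44653869 -2.43345734] [-0.13698492  0.04520586  0.01327334]
```

>>> send_rows(moves=[0,0,0,0,0,-0.3,-1,0,0,0,0,0,-0.3,-1,0,0,0,0,0,-0.3,-1,0,0,0,0,0,-0.3,-1,0,0,0,0,0,0,-1])

```text
time_s: 15.75
position: [0.5643, -0.045, 0.076]
tcp_rot: [[0.272, 0.962, -0.001], [0.962, -0.272, 0.0], [0.0, -0.001, -1.0]]
force: [-0.6, 0.2, -4.9]
opening: 0.341
```

```bash
python3 - <<'E'
from h import *
c=grab('scene','s11')
s=read_state();print(s['time_s'],s['position'],s['opening']*87,s['force'],s['moment'])
crop('s11',260,190,80,100,8,'e8')
E
```

```text
15.8 [ 0.56429126 -0.04500543  0.07616488] 29.575879425350994 [-0.29138546 -0.47630664 -3.19876459] [-0.07730387  0.22470788 -0.02897957]
```

View pics/e8.png

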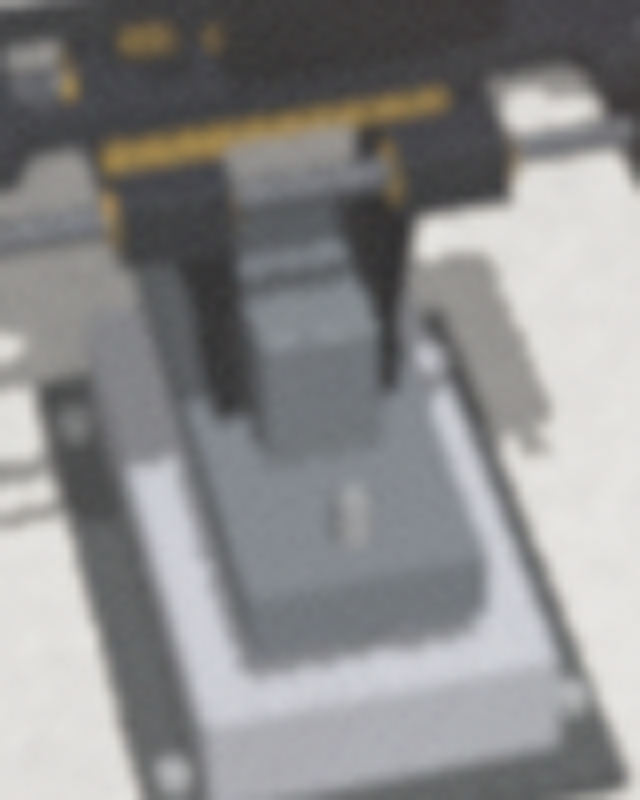

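The rod tip now shows through the small bore at about (304,253), and the side forces are small. I'll press on down to the spring pins.

>>> send_rows(moves=[0,0,0,0,0,-0.3,-1,0,0,0,0,0,-0.3,-1,0,0,0,0,0,-0.2,-1,0,0,0,0,0,-0.1,-1,0,0,0,0,0,0,-1])

```text
time_s: 16.3
position: [0.5643, -0.0451, 0.0679]
tcp_rot: [[0.272, 0.962, -0.0], [0.962, -0.272, -0.0], [-0.0, -0.0, -1.0]]
force: [-1.7, -0.2, 2.3]
opening: 0.346
```

>>> send_rows(moves=[0,0,0,0,0,-0.2,-1,0,0,0,0,0,-0.2,-1,0,0,0,0,0,-0.1,-1,0,0,0,0,0,0,-1])

```text
time_s: 16.7
position: [0.5644, -0.0451, 0.0633]
tcp_rot: [[0.272, 0.962, -0.0], [0.962, -0.272, -0.0], [-0.0, -0.0, -1.0]]
force: [-3.6, -0.5, 6.1]
opening: 0.34
```

>>> send_rows(moves=[0,0,0,0,0,-0.1,-1,0,0,0,0,0,-0.1,-1,0,0,0,0,0,0,-1])

```text
time_s: 17.0
position: [0.5644, -0.0451, 0.0625]
tcp_rot: [[0.272, 0.962, 0.0], [0.962, -0.272, -0.0], [-0.0, 0.0, -1.0]]
force: [-6.1, 0.0, 14.6]
opening: 0.343
```

>>> send_rows(moves=[0,0,0,0,0,-0.1,-1,0,0,0,0,0,0,-1,0,0,0,0,0,0,-1])

```text
time_s: 17.3
position: [0.5644, -0.0451, 0.0625]
tcp_rot: [[0.272, 0.962, 0.0], [0.962, -0.272, -0.0], [-0.0, 0.001, -1.0]]
force: [-7.1, -0.1, 20.6]
opening: 0.343
```

It has hit a hard stop at TCP z = 0.0625, which is exactly the expected shut height (0.040 + 0.0225), with about 20 N on the tool. I'll check by picture.

```bash
python3 - <<'E'
from h import *
c=grab('scene','s12')
s=read_state();p=np.array(s['position']);print(s['time_s'],p,s['opening']*87,s['force'],s['moment'])
t=np.radians(-15.8);R2=np.array([[np.cos(t),-np.sin(t)],[np.sin(t),np.cos(t)]])
x0,y0,w,h,sc=260,190,80,100,8
im=cv2.resize(cv2.imread('pics/s12.png')[y0:y0+h,x0:x0+w],None,fx=sc,fy=sc,interpolation=cv2.INTER_CUBIC)
im2=im.copy()
P=np.array([(30,75,0),(-30,75,0),(-30,75,20),(30,75,20)])/1000.
q=proj(c,np.c_[P[:,:2]@R2.T+p[:2],P[:,2]+.04]);q=((q-[x0,y0]+.5)*sc-.5).astype(np.int32);cv2.polylines(im2,[q],True,(0,0,255),1)
cv2.imwrite('pics/h1.png',im2)
crop('s12',0,0,640,480,1,'h2')
E
```

```text
17.35 [ 0.56440238 -0.04510725  0.06248428] 29.973029216334094 [-6.87535043  0.23776248 21.12116704] [ 0.01679244  1.55060854 -0.10698615]
```

View pics/h1.png

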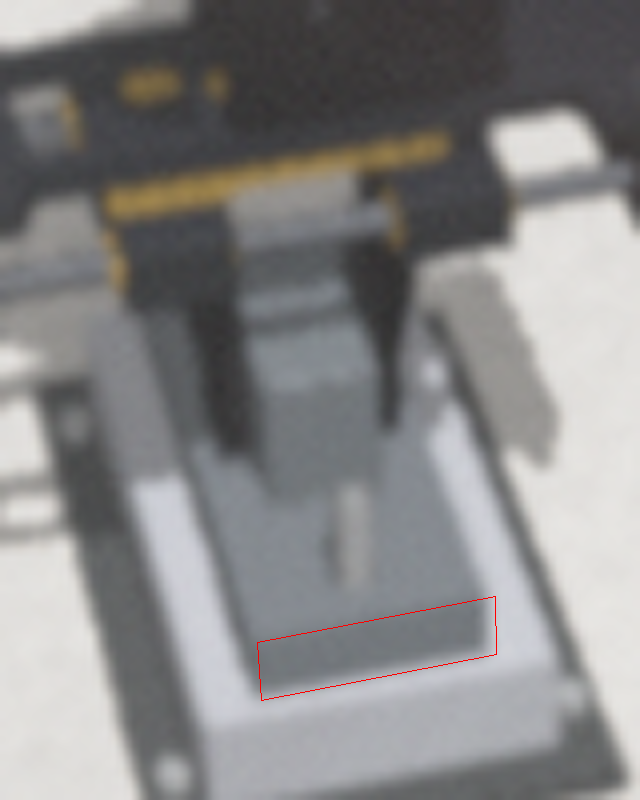

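View pics/h2.png

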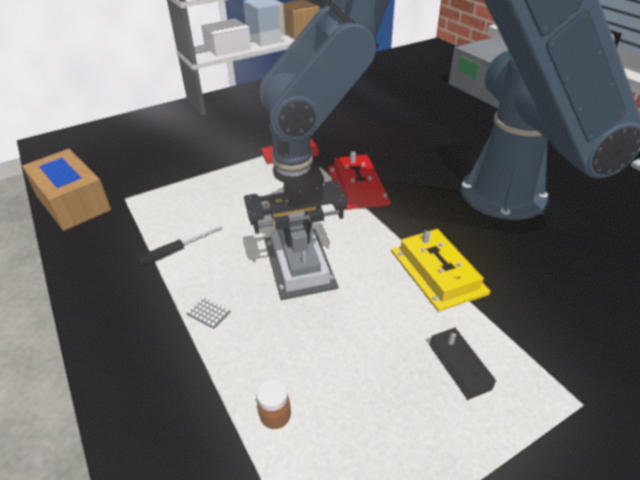

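```bash
python3 - <<'E'
from h import *
hand_in()
s=read_state();print(s['time_s'],s['position'],s['force'],s['opening']*87)
E
```

```text
the job is handed in; nothing more can be done
the job is handed in; nothing more can be done
```

The job is done and handed in at about 17.4 s of the 58 s allowed, with the arm still holding the mold pressed shut.

- **Rod:** I took the longer rod from the rack and stood it in the socket. It bottomed out at TCP z = 0.0552 m (0.055 expected) under a push of about 16 N. I released it, and a picture showed it standing.
- **Upper half:** I gripped the grey half by its rib (30 mm jaw opening) and lowered it over both dowels. Side forces stayed small on the way down. The rod shows through the small bore, and I put the large bore at the dowel end after comparing bore sizes in the pictures.
- **Shut:** I pressed it to a hard stop at TCP z = 0.0625 m, exactly the height expected for faces meeting. A further 1 mm commanded step raised the force from about 15 to 21 N with no movement.
- **Last pictures:** The slab lies on the lower half's face, matching its predicted outline to about 1 px. The jar, pad, driver, rack and short rod appear where they were.

**Checks that disagreed:**
- The two cameras differed by 2–4 mm; the scene camera matched the arm better, so I relied on it.
- At the shut stop there is a side force of about 7 N in x and a moment of 1.5 N m.
- The state could not be read after hand-in.

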